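# Load the bench shaker and close its cover

## Robot

A 6-joint arm with a two-finger parallel gripper is mounted at the origin on the work surface. World frame = base frame: x ahead of the robot, y to its left, z up, the work surface at z = 0. Lengths are in m, angles in rad, forces in N, time in s.
With the tool pointing down it reaches from about 0.3 to 0.875 m from the base axis. Payload 6.4 kg.
Tool frame: the origin (TCP) lies midway between the tips of the shut fingers; the grasp point (between the pads) lies 19 mm behind it; z points along the fingers, y is the line along which they close (so a half turn about z gives the same grasp; the last joint's range is limited). The gripper opens to 85 mm and grips with 20 to 120 N. Pads are 22 mm wide; open, the fingers measure 114 mm over their backs; the gripper's body (76 mm by 85 mm) begins 54 mm behind the grasp point. The pads swing forward as they close: fully open they stand 13 mm farther back than shut.
Start: joints at [-1.321, 0.181, 1.607, -0, 1.354, -0.206], TCP at [0.253, -0.516, 0.231] pointing down, gripper open.
Joint ranges: [-2.99, 2.99], [-0.89, 2.07], [0.3, 2.58], [-1.14, 4.28], [0, 2.63], [-3.12, 3.12]. Speed limits (rad/s): [2.57, 2.57, 3.01, 3.14, 3.14, 3.14].

## Interface

Orientations are given as a unit quaternion [w, x, y, z].
In Python, from bench import status, camera, ctrl gives the robot as it stands. The module is installed in compiled form; this text tells all that it offers.
- The arm moves only by the shell command python3 -m handwheel 'ROWS'. ROWS is JSON, a list that holds one entry, the list of rows, each a list of 7 numbers: the opening, from -1 (shut) to 1 (fully open), then the shift along the tool's x, y, z in cm, then the turn, a rotation vector about the tool's x, y, z in degrees. A call has 1 to 10 rows; each row is the pose to reach, as a shift and turn from the pose commanded when the call began, along the tool's axes at that moment; what a row does not reach only later rows make up. A row lasts 1/8 s, in which the tool goes at most 62.5 mm and 10.7 degrees, less where a joint would pass 70% of its speed; a pose out of reach is approached as far as the arm can. A call with a gripper value outside its range is refused whole. The fingers move at their own pace and stop on an object; the grip force is fixed at half the most. Time passes only in rows, so rows that repeat a pose let the fingers close. It gives the time, the measured TCP pose, the force, the opening and the grip force at its end, in the units of the state.
- status.get_obs(): the state, without advancing time (a new reading comes with each control period).
- camera(name): name is "scene" or "top" or "wrist"; returns a dict with "frame" (400x640x3 uint8, blue, green, red), "depth" (400x640 float32, m along the optical axis (not along the pixel's ray), 0 where there is no reading), "fx", "fy", "cx", "cy" (pixels), "extrinsics" (4x4, takes a point from camera to world coordinates); the wrist camera has in their place "hand_eye" (4x4, takes a point from camera to tool coordinates, whose origin is the TCP and whose axes are the flange's). Camera axes: x right, y down, z forward; pixel columns grow to the right and rows downward; lengths in m; the calibration is good to about 2 mm. The wrist camera is an equidistant fisheye: a pixel r from the principal point sees the ray r / f radians off the axis. A picture is of the moment at which its call begins: read the wrist's pose just before it.
- ctrl.hand_in(): hands the job in; it is judged then, once.
The state is a dict: "time_s": time; "q": joint angles; "dq": joint speeds; "joint_efforts": joint torques, N m; "eef_pos": TCP position; "eef_rot": TCP orientation; "wrist_force": force on the tool from outside, world axes, zero at the start; "torque": the same for the moment, N m; "opening": opening from 0.0 (shut) to 1.0 (fully open); "grasp_force": force on a finger pad.
Only numpy, scipy, OpenCV 4.12 (cv2) and the standard library are available. Lean on these libraries where they do the work, as an engineer would, in place of code of your own. Each camera call takes 0.05 s, during which the arm holds its last target. There are 200 camera calls.

## Task

Put every white stain pot that is on the bench upright into a pocket of its own in the shaker. Then hook the cover's two tabs under the shaker's keeper rail with the cover held at a tilt, and swing it down until it lies flat and flush on the rim. Finally turn the catch inward until it points straight across the cover's edge, leaving the bottle, the mug and the plaster model where they are.

Things in the scene. Friction and masses are not known exactly. Their poses are not given: they have to be found in the camera images.
- shaker: the shaker's carrier, an open white box fixed to the bench, 292 mm along its x, about 150 mm across its y, 102 mm tall at the keeper rail; origin at the centre of its underside, z up. The tops of its walls, 84 mm up, are the rim on which the cover lies. The inner faces of the long walls are at y = -52 and +52 mm. The shaker frame is used below
- pocket_mid (a point): floor of the middle pocket, at the shaker's x = 0, y = 0, z = 20 mm, axes as the shaker's. Five square black pockets stand in a row, at x = -102, -51, 0, 51 and 102 mm, each 46 mm square inside and 30 mm deep (divider tops at z = 50 mm). A seated pot's centre is at z = 49 mm, its top at z = 78 mm
- keeper_edge (a point): middle of the lower inner edge of the aluminium keeper rail along the shaker's -y side (y = -50, z = 96 mm). The rail is 6 mm thick. The slot under it is 12 mm high (from the rim at z = 84 to z = 96 mm) and 12 mm deep: it ends at a back wall at y = -62 mm
- rim_lip (a point): on the rim at the foot of the low lip on the shaker's +y side: inner face at y = +62 mm, top at z = 89 mm. Equal lips stand at the ends, inner faces at x = -136 and +136 mm. The cover is longer (118 mm with its tabs) than the gap from rail edge to lip (112 mm), so it goes in only tilted: tabs into the slot first, then the +y edge swung down
- cover_grip (a point): middle of the black bar handle of the cover (280 g, starts flat on the bench): bar 80 mm along x, 12 mm thick across y, from 6 to 39 mm above the cover's underside; this point is 24 mm above it. Axes are the cover's. Grey plate 262 mm (x) by 104 mm (y), 6 mm thick; its +y edge is 54 mm from here. Seated, it stands at shaker x = 0, y = 5, z = 108 mm (play 3 mm in y, 5 in x), axes as the shaker's
- cover_tabs (a point): point between the tips of the cover's two aluminium tabs, 64 mm towards -y from cover_grip and 2 mm above the underside; axes are the cover's. The tabs are 50 mm wide, 4 mm thick, flush with the underside, centred at x = -75 and +75 mm, and stick out 14 mm from the plate's -y edge
- catch (a joint): turning catch on the shaker's +y wall: a steel arm on an upright axis that stays where it is left (about 1 N at the peg). 0 = arm along the wall, towards the shaker's -x; +1.57 = towards -y, across the cover's edge (closed; stop at 1.6); negative = outward (stop at -0.9). Starts open, between -0.7 and 0. Its underside passes 3 mm above the seated cover
- catch_peg (a point): centre of the upright round black peg at the arm's end by which the catch is turned: 14 mm in diameter, this point 36 mm from the catch's axis, 114 mm above the bench; the peg stands free from 99 to 125 mm above the bench
- catch_pivot (a point): point on the catch's turning axis, at shaker x = 0, y = 74 mm, z = 96 mm
- pot0_mid (a point): white pot with a black cap, an upright cylinder 40 mm in diameter and 58 mm tall, about 110 g, standing on the bench; one of three to five alike (absent ones give None). Site at its centre, 29 mm above its underside, z up its axis. The top 22 mm is the cap
- pot1_mid (a point): white pot with a black cap, an upright cylinder 40 mm in diameter and 58 mm tall, about 110 g, standing on the bench; one of three to five alike (absent ones give None). Site at its centre, 29 mm above its underside, z up its axis. The top 22 mm is the cap
- pot2_mid (a point): white pot with a black cap, an upright cylinder 40 mm in diameter and 58 mm tall, about 110 g, standing on the bench; one of three to five alike (absent ones give None). Site at its centre, 29 mm above its underside, z up its axis. The top 22 mm is the cap
- pot3_mid (a point): white pot with a black cap, an upright cylinder 40 mm in diameter and 58 mm tall, about 110 g, standing on the bench; one of three to five alike (absent ones give None). Site at its centre, 29 mm above its underside, z up its axis. The top 22 mm is the cap
- pot4_mid (a point): white pot with a black cap, an upright cylinder 40 mm in diameter and 58 mm tall, about 110 g, standing on the bench; one of three to five alike (absent ones give None). Site at its centre, 29 mm above its underside, z up its axis. The top 22 mm is the cap
- bottle: bystander: clear drinking bottle, 64 mm in diameter, 190 mm tall; origin under its centre
- mug: bystander: blue mug, 76 mm in diameter, 90 mm tall, with a handle; origin under its centre
- model: bystander: plaster dental model on a blue base, 75 x 65 mm, about 42 mm tall; origin under its centre
Not all that is in view belongs to the job. What is shaped like the part that bears pot0_mid but blue is not meant.

How it is judged:
By the outcome, as a careful person would: the job done as asked, in the order asked, and still so for the second after the job is handed in, with the robot touching nothing.
Of pot0, pot1, pot2, pot3, pot4 only 3 to 5 are there at a start; the rules pass over those that are not, and their reading is None.
At some moment in a run one of pot0, pot1, pot2, pot3, pot4, cover may be knocked a few centimetres aside while the robot is not near it.
It also fails if it takes over 210 s, if anything falls off the work surface, if the arm or the gripper's body presses on something with over 40 N, if the wrist force passes 120 N, or if a joint passes its speed limit or range.

## Working session

There is one attempt and no reset: what is moved stays moved. The work goes in short steps, Python scripts to look and compute and a shell command to move; the robot and the scene stay as the last step left them, time stands still between calls to the robot, and variables do not carry over. Pictures are saved under pics/ and viewed, at most 14 in all, crops included, and the job is handed in when it is done.

```bash
mkdir -p pics; python3 - <<'E'
from bench import status,camera
import cv2,numpy as np
o=status.get_obs();print(o['time_s'],o['eef_pos'],o['eef_rot'],o['opening'])
for n in('top','scene'):
    c=camera(n);cv2.imwrite(f'pics/{n}0.png',c['frame']);np.savez(f'{n}0.npz',**c)
    print(n,c['fx'],c['fy'],c['cx'],c['cy'],np.round(c['extrinsics'],3).tolist())
c=camera('wrist');print(c['fx'],c['cx'],c['cy'],np.round(c['hand_eye'],3).tolist())
E
```

```text
0.0 [ 0.2529637  -0.51574057  0.23035978] [-8.97403017e-04  9.74146290e-01  2.25916355e-01 -2.08081730e-05] 0.9998625741809811
top 483.5456795743719 483.5456795743719 311.523510748376 203.10404652698537 [[0.02, -0.994, 0.104, 0.414], [-1.0, -0.019, 0.006, -0.041], [-0.004, -0.104, -0.995, 1.25], [0.0, 0.0, 0.0, 1.0]]
scene 499.19299224105134 499.19299224105134 315.82529399784977 203.0130192982464 [[0.495, 0.723, -0.482, 1.064], [0.869, -0.412, 0.273, -0.337], [-0.001, -0.554, -0.833, 1.078], [0.0, 0.0, 0.0, 1.0]]
309.70691628693146 316.9481611474949 202.61710326507043 [[0.0, -0.954, -0.298, 0.076], [1.0, 0.0, -0.001, 0.002], [0.001, -0.298, 0.954, -0.143], [0.0, 0.0, 0.0, 1.0]]
```

View pics/top0.png

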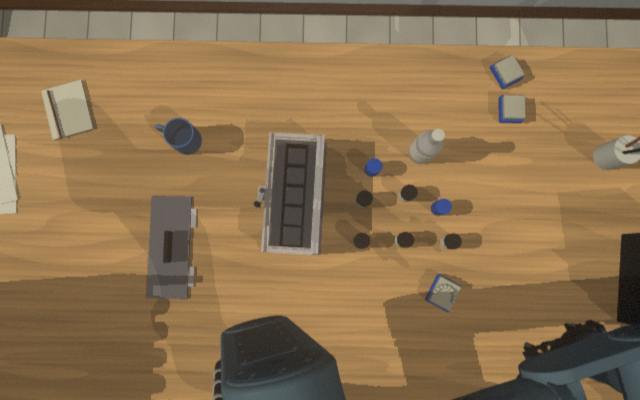

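View pics/scene0.png

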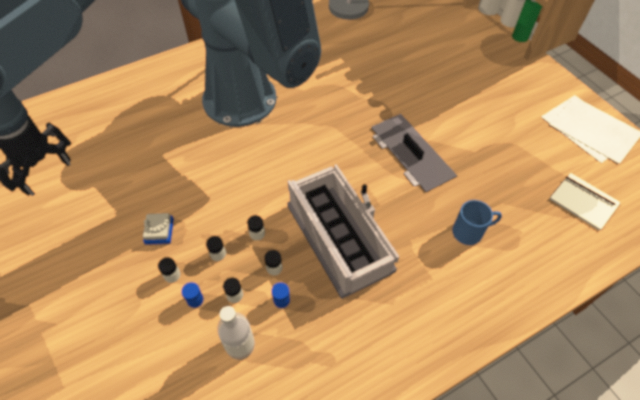

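The top view shows five black-capped pots at (364,198), (409,192), (361,240), (405,239) and (452,241). The two blue pots at (373,167) and (442,207) are decoys. The shaker is at about (295,193) with its catch on the left at (260,197), and the cover is at (170,247) with its tabs to the right.

```bash
cat > h.py <<'E'
import cv2,numpy as np
from bench import status,camera
from scipy.spatial.transform import Rotation as R
def rot(q): return R.from_quat([q[1],q[2],q[3],q[0]])
def ray(c,uv,z):
    uv=np.atleast_2d(uv).astype(float);E=c['extrinsics']
    d=np.c_[(uv[:,0]-c['cx'])/c['fx'],(uv[:,1]-c['cy'])/c['fy'],np.ones(len(uv))]@E[:3,:3].T
    return E[:3,3]+d*((z-E[2,3])/d[:,2])[:,None]
def cloud(c):
    v,u=np.mgrid[:400,:640];d=c['depth']
    P=np.stack([(u-c['cx'])/c['fx']*d,(v-c['cy'])/c['fy']*d,d],-1)
    P=P@c['extrinsics'][:3,:3].T+c['extrinsics'][:3,3];P[d==0]=np.nan;return P
def wray(c,o,uv,z):   # fisheye ray onto plane z
    uv=np.atleast_2d(uv).astype(float);x=np.c_[uv[:,0]-c['cx'],uv[:,1]-c['cy']]
    r=np.linalg.norm(x,axis=1);t=r/c['fx'];d=np.c_[x/np.maximum(r,1e-9)[:,None]*np.sin(t)[:,None],np.cos(t)]
    T=np.eye(4);T[:3,:3]=rot(o['eef_rot']).as_matrix();T[:3,3]=o['eef_pos'];E=T@c['hand_eye']
    d=d@E[:3,:3].T;return E[:3,3]+d*((z-E[2,3])/d[:,2])[:,None]
def pots(c,lo=(330,150),hi=(480,270),z=.058):
    g=c['frame'].max(2)<55;m=np.zeros_like(g);m[lo[1]:hi[1],lo[0]:hi[0]]=g[lo[1]:hi[1],lo[0]:hi[0]]
    n,_,s,ce=cv2.connectedComponentsWithStats(m.astype(np.uint8))
    return [(ce[i].round(1).tolist(),int(s[i,4]),ray(c,ce[i],z)[0].round(4).tolist()) for i in range(1,n) if s[i,4]>60]
def go(o,target,zdown=None,yaw=None):
    """shift in tool axes (cm) to world target for TCP"""
    return (rot(o['eef_rot']).inv().apply(np.array(target)-o['eef_pos'])*100).round(2)
E
python3 - <<'E'
from h import *
c=dict(np.load('top0.npz'))
for p in pots(c):print(p)
P=cloud(c)
def rect(m,n):
    k=np.argwhere(m);q=P[m][:,:2].astype(np.float32)
    print(n,len(q),cv2.minAreaRect(q*1000),np.nanmedian(P[m],0).round(4))
box=np.zeros((400,640),bool);box[120:265,250:335]=1
rect(box&(P[...,2]>.075)&(P[...,2]<.108),'shaker')
rect(box&(P[...,2]>.096)&(P[...,2]<.108),'rail+catch')
rect(box&(P[...,2]>.108)&(P[...,2]<.13),'peg')
box[:]=0;box[185:305,135:205]=1
rect(box&(P[...,2]>.003)&(P[...,2]<.03),'cover')
rect(box&(P[...,2]>.03)&(P[...,2]<.06),'bar')
f=c['frame']
cv2.imwrite('pics/crop1.png',cv2.resize(f[120:310,140:480],None,fx=2.3,fy=2.3,interpolation=cv2.INTER_CUBIC))
E
```

```text
([364.0, 197.9], 122, [0.554, -0.1632, 0.058])
shaker 2262 ((559.2962646484375, 21.52240753173828), (154.13026428222656, 292.9752502441406), 87.76345825195312) [0.557  0.0368 0.0898]
rail+catch 791 ((560.3336181640625, 21.481895446777344), (154.13026428222656, 285.46600341796875), 87.76345825195312) [ 0.5514 -0.0437  0.1027]
peg 231 ((559.8580932617188, 22.185619354248047), (155.39752197265625, 282.66156005859375), 87.80793762207031) [ 0.5359 -0.0516  0.1101]
cover 4354 ((432.41644287109375, 330.86334228515625), (308.1038818359375, 180.23797607421875), 2.437012195587158) [0.4251 0.3243 0.0062]
bar 180 ((424.6727600097656, 328.77911376953125), (14.347451210021973, 77.71976470947266), 89.21515655517578) [0.4244 0.3275 0.0391]
```

View pics/crop1.png

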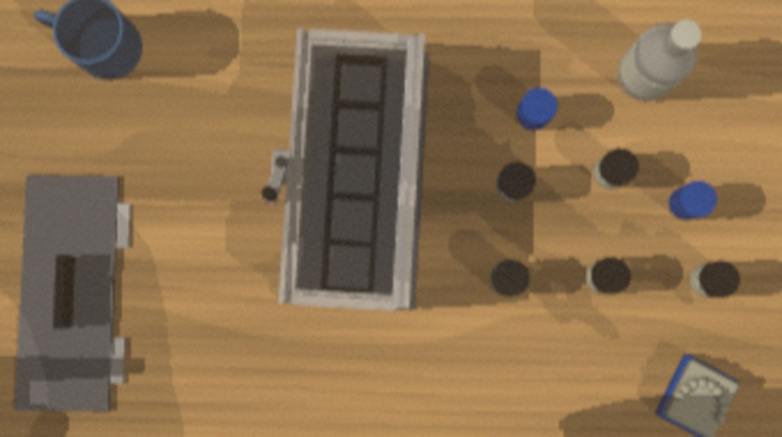

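The crop shows five white pots with black caps at crop pixels (516,181), (618,167), (510,278), (610,275) and (718,279). The blue pots at (538,107) and (694,200) are decoys. The shaker grid runs nearly vertically at (355,170), with the catch peg at (270,193).

```bash
python3 - <<'E'
from h import *
c=dict(np.load('top0.npz'));f=c['frame'];P=cloud(c)
hsv=cv2.cvtColor(f,cv2.COLOR_BGR2HSV)
for u,v in [(364,198),(409,192),(361,240),(405,239),(452,241),(373,167),(442,207)]:
    m=np.zeros((400,640),bool);m[v-16:v+17,u-16:u+17]=1
    m&=(P[...,2]>.05)&(P[...,2]<.066)
    q=P[m];(x,y),r=cv2.minEnclosingCircle(q[:,:2].astype(np.float32)*1000)
    k=(f[v-3:v+4,u-3:u+4].reshape(-1,3).mean(0)).round()
    print((u,v),len(q),np.median(q[:,2]).round(4),'mean',q.mean(0).round(4),'circ',round(x),round(y),round(r),k)
# grid
m=np.zeros((400,640),np.uint8);m[135:255,276:314]=1
m&=(f.max(2)<38).astype(np.uint8)
n,l,s,ce=cv2.connectedComponentsWithStats(m);print(s[1:,4]) 
i=1+s[1:,4].argmax();print(s[i],ce[i])
uv=np.argwhere(l==i)[:,::-1];q=ray(c,uv,.05)[:,:2].astype(np.float32)*1000
print('grid',cv2.minAreaRect(q))
# world outline of walls
for z0,z1 in((.080,.087),(.099,.106)):
    b=np.zeros((400,640),bool);b[120:265,266:335]=1
    mm=b&(P[...,2]>z0)&(P[...,2]<z1);print(z0,cv2.minAreaRect(P[mm][:,:2].astype(np.float32)*1000))
b=np.zeros((400,640),bool);b[185:215,250:268]=1
mm=b&(P[...,2]>.112)&(P[...,2]<.135);print('peg',P[mm].mean(0),mm.sum())
# cover by colour
m=np.zeros((400,640),bool);m[190:302,140:204]=1
mm=m&(P[...,2]>.002)&(P[...,2]<.02)&(hsv[...,1]<70);print('cover',cv2.minAreaRect(P[mm][:,:2].astype(np.float32)*1000))
mm=m&(P[...,2]>.033);print('bar',cv2.minAreaRect(P[mm][:,:2].astype(np.float32)*1000))
E
```

```text
(364, 198) 200 0.0587 mean [ 0.5529 -0.1641  0.0586] circ 553 -165 20 [38. 46. 53.]
(409, 192) 209 0.0582 mean [ 0.57   -0.2748  0.058 ] circ 571 -275 20 [41. 50. 58.]
(361, 240) 204 0.0587 mean [ 0.4481 -0.1584  0.0587] circ 448 -159 20 [41. 50. 59.]
(405, 239) 208 0.0588 mean [ 0.4527 -0.2659  0.0586] circ 453 -266 20 [40. 49. 59.]
(452, 241) 215 0.0586 mean [ 0.4507 -0.3819  0.0584] circ 450 -383 20 [40. 50. 60.]
(373, 167) 200 0.0587 mean [ 0.6344 -0.187   0.0587] circ 635 -187 20 [140.  79.  57.]
(442, 207) 208 0.0586 mean [ 0.5365 -0.3585  0.0585] circ 537 -359 20 [140.  79.  60.]
[]Traceback (most recent call last):
  File "<stdin>", line 14, in <module>
ValueError: attempt to get argmax of an empty sequence
```

```bash
python3 - <<'E'
from h import *
c=dict(np.load('top0.npz'));f=c['frame'];P=cloud(c)
hsv=cv2.cvtColor(f,cv2.COLOR_BGR2HSV)
print('col',f[195,280:312].max(1))
m=np.zeros((400,640),bool);m[135:255,276:316]=1
for z0,z1 in((.043,.056),(.013,.028)):
    mm=m&(P[...,2]>z0)&(P[...,2]<z1);print(mm.sum(),cv2.minAreaRect(P[mm][:,:2].astype(np.float32)*1000))
b=np.zeros((400,640),bool);b[120:265,266:335]=1
for z0,z1 in((.080,.093),(.098,.106)):
    mm=b&(P[...,2]>z0)&(P[...,2]<z1);k,l=cv2.connectedComponents(mm.astype(np.uint8))
    i=1+np.argmax([(l==j).sum() for j in range(1,k)]);print(z0,(l==i).sum(),cv2.minAreaRect(P[l==i][:,:2].astype(np.float32)*1000))
b[:]=0;b[185:215,250:268]=1
for z0,z1 in((.112,.135),(.09,.112)):
    mm=b&(P[...,2]>z0)&(P[...,2]<z1);print('peg',P[mm].mean(0),mm.sum())
m[:]=0;m[190:302,140:204]=1
mm=m&(P[...,2]>.002)&(P[...,2]<.02)&(hsv[...,1]<80);print('cover',cv2.minAreaRect(P[mm][:,:2].astype(np.float32)*1000))
mm=m&(P[...,2]>.033);print('bar',cv2.minAreaRect(P[mm][:,:2].astype(np.float32)*1000))
E
```

```text
col [76 75 63 50 45 58 68 74 73 77 73 71 74 74 74 74 76 75 76 74 71 73 71 55
 55 64 73 74 76 75 73 74]
733 ((560.6063232421875, 16.0701904296875), (98.63826751708984, 261.9931640625), 87.37701416015625)
3020 ((552.9189453125, 8.620674133300781), (281.3825988769531, 100.9905014038086), 1.103192925453186)
0.08 1158 ((559.006103515625, 20.782703399658203), (118.24266052246094, 294.0543212890625), 88.60812377929688)
0.098 567 ((557.746337890625, -44.8162841796875), (14.508322715759277, 285.465087890625), 87.78425598144531)
peg [0.52689619 0.09485251 0.1245839 ] 32
peg [0.54860361 0.0865301  0.09770837] 137
cover ((424.94000244140625, 324.03607177734375), (262.1916198730469, 119.9355697631836), 0.2796540856361389)
bar ((424.60919189453125, 328.6063232421875), (77.42515563964844, 13.123143196105957), 0.7890682816505432)
```

```bash
cat >> h.py <<'E'
def plan(t,yaw=-2.2,tilt=None,o=None):
    """tool-axes shift cm + rotvec deg from measured pose to TCP target t, tool down, yaw deg"""
    o=o or status.get_obs();r=rot(o['eef_rot'])
    g=(R.from_euler('z',yaw,degrees=True) if tilt is None else tilt*R.from_euler('z',yaw,degrees=True))*R.from_euler('x',180,degrees=True)
    d=r.inv().apply(np.array(t)-o['eef_pos'])*100
    v=(r.inv()*g).as_rotvec(degrees=True)
    print('plan',d.round(2),v.round(1));return d,v
E
python3 - <<'E'
from h import *
c=dict(np.load('top0.npz'))
P=cloud(c)
for n,(u,v) in dict(bottlecap=(437,135),bottle=(425,148),model=(444,292),mug=(183,134)).items(): print(n,P[v,u].round(3))
plan([.450,-.382,.15])
E
```

```text
bottlecap [ 0.684 -0.312  0.188]
bottle [ 0.666 -0.298  0.132]
model [ 0.326 -0.366  0.035]
mug [0.719 0.308 0.008]
plan [23.58 -3.34  8.07] [-0.1  0.  28.3]
```

```bash
python3 -m handwheel '[[[1,23.6,-3.3,8,0,0,28.3],[1,23.6,-3.3,8,0,0,28.3],[1,23.6,-3.3,8,0,0,28.3],[1,23.6,-3.3,8,0,0,28.3],[1,23.6,-3.3,8,0,0,28.3],[1,23.6,-3.3,8,0,0,28.3],[1,23.6,-3.3,8,0,0,28.3]]]'
python3 - <<'E'
from h import *
o=status.get_obs();c=camera('wrist');cv2.imwrite('pics/w1.png',c['frame'])
np.savez('w1.npz',o=o['eef_pos'],q=o['eef_rot'],**c)
print(o['eef_pos'],o['opening'],o['wrist_force']);plan([.450,-.382,.03])
c=camera('top');P=cloud(c)
E
```

```text
time_s: 1.02
eef_pos: [0.4498, -0.3841, 0.1519]
eef_rot: [0.001, 1.0, -0.02, 0.0]
wrist_force: [0.6, -0.2, 0.6]
opening: 0.999
grasp_force: 0.0
[ 0.44975097 -0.38407422  0.15190198] 0.9992563807659318 [ 0.56405413 -0.19774647  0.57584733]
plan [ 0.02 -0.24 12.2 ] [ 0.1 -0.  -0.1]
```

View pics/w1.png

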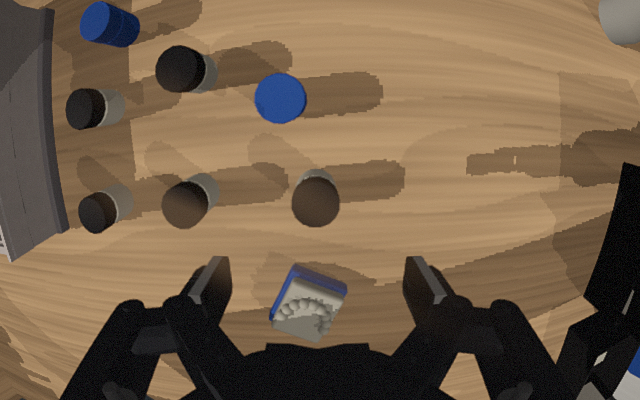

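The wrist view shows the target pot at (316,200), centred between the fingers. The plaster model at (310,300) lies well behind them.

```bash
python3 - <<'E'
from h import *
z=np.load('w1.npz');c={k:z[k] for k in z.files};o=dict(eef_pos=z['o'],eef_rot=z['q'])
print(wray(c,o,[(316,202),(186,204),(181,69),(88,108),(97,212)],.058).round(4))
E
python3 -m handwheel '[[[1,0,-0.1,12.2,0,0,0],[1,0,-0.1,12.2,0,0,0],[1,0,-0.1,12.2,0,0,0],[-1,0,-0.1,12.2,0,0,0],[-1,0,-0.1,12.2,0,0,0],[-1,0,-0.1,12.2,0,0,0],[-1,0,-0.1,12.2,0,0,0],[-1,0,-0.1,12.2,0,0,0]]]'
```

```text
[[ 0.4525 -0.3851  0.058 ]
 [ 0.4551 -0.2739  0.058 ]
 [ 0.5678 -0.2818  0.058 ]
 [ 0.5512 -0.1791  0.058 ]
 [ 0.4508 -0.1695  0.058 ]]
time_s: 2.12
eef_pos: [0.4521, -0.3838, 0.0328]
eef_rot: [0.002, 1.0, -0.019, 0.002]
wrist_force: [-1.3, -0.3, 7.6]
opening: 0.444
grasp_force: 59.7
```

```bash
python3 -m handwheel '[[[-1,0,0,-6,0,0,0],[-1,0,0,-12,0,0,0],[-1,0,0,-16,0,0,0],[-1,0,0,-16,0,0,0]]]'
python3 - <<'E'
from h import *
plan([.4586,.020,.19])
E
```

```text
time_s: 2.62
eef_pos: [0.4526, -0.3842, 0.1956]
eef_rot: [0.004, 1.0, -0.019, 0.003]
wrist_force: [0.0, -0.9, -1.4]
opening: 0.45
grasp_force: 60.6
plan [ -0.93 -40.41   0.22] [ 0.5 -0.4  0. ]
```

```bash
python3 -m handwheel '[[[-1,-0.9,-40.4,0,0,0,0],[-1,-0.9,-40.4,0,0,0,0],[-1,-0.9,-40.4,0,0,0,0],[-1,-0.9,-40.4,0,0,0,0],[-1,-0.9,-40.4,0,0,0,0],[-1,-0.9,-40.4,0,0,0,0],[-1,-0.9,-40.4,0,0,0,0],[-1,-0.9,-40.4,0,0,0,0],[-1,-0.9,-40.4,0,0,0,0]]]'
python3 - <<'E'
from h import *
o=status.get_obs();c=camera('wrist');cv2.imwrite('pics/w2.png',c['frame'])
np.savez('w2.npz',o=o['eef_pos'],q=o['eef_rot'],**c)
print(o['eef_pos'],o['eef_rot'])
E
```

```text
time_s: 3.75
eef_pos: [0.4567, 0.0218, 0.189]
eef_rot: [0.0, 1.0, -0.019, -0.0]
wrist_force: [0.6, 0.2, -0.3]
opening: 0.446
grasp_force: 60.9
[0.45673452 0.02178197 0.18903104] [ 2.16754366e-04  9.99821075e-01 -1.89139836e-02 -1.78029238e-04]
```

View pics/w2.png

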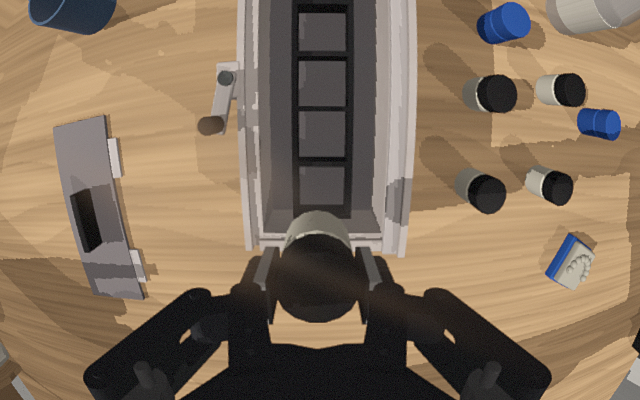

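The wrist view shows the pocket dividers as dark bars at rows 54, 107 and 160 (columns 298–350). The held pot is at (318,270), and the peg is at (210,126).

```bash
python3 - <<'E'
from h import *
z=np.load('w2.npz');c={k:z[k] for k in z.files};o=dict(eef_pos=z['o'],eef_rot=z['q']);f=c['frame']
g=f.max(2).astype(int)
# horizontal bars: profile along column band; vertical: along row bands
prof=g[:220,310:340].mean(1)
rows=[(a,b) for a,b in[(45,64),(98,117),(150,170),(205,217),(0,15)]]
for a,b in rows:
    w=np.clip(60-prof[a:b],0,None);v=(w*np.arange(a,b)).sum()/max(w.sum(),1e-6)
    print('bar',round(v,2),w.sum().round(0),wray(c,o,[(324,v)],.05)[0].round(4))
for r in (30,80,135,185):
    p=g[r-8:r+9,285:365].mean(0)
    for a,b in((0,25),(50,80)):
        w=np.clip(60-p[a:b],0,None);u=285+(w*np.arange(a,b)).sum()/max(w.sum(),1e-6)
        print('side',r,round(u,1),wray(c,o,[(u,r)],.05)[0].round(4))
P=wray(c,o,[(210,126),(226,76)],.125);print('peg,pivot',P.round(4))
E
```

```text
bar 56.51 293.0 [0.5807 0.0093 0.05  ]
bar 108.22 139.0 [0.5331 0.011  0.05  ]
bar 160.52 290.0 [0.4851 0.0126 0.05  ]
bar 207.12 60.0 [0.4399 0.0141 0.05  ]
bar 6.92 475.0 [0.6289 0.0074 0.05  ]
side 30 295.0 [0.6072 0.0342 0.05  ]
side 30 348.9 [ 0.6056 -0.0141  0.05  ]
side 80 294.7 [0.5601 0.0361 0.05  ]
side 80 348.9 [ 0.5585 -0.0122  0.05  ]
side 135 295.1 [0.5098 0.038  0.05  ]
side 135 348.5 [ 0.5081 -0.0104  0.05  ]
side 185 297.3 [0.4627 0.0385 0.05  ]
side 185 347.4 [ 0.461  -0.0086  0.05  ]
peg,pivot [[0.5263 0.0914 0.125 ]
 [0.5597 0.0775 0.125 ]]
```

```bash
python3 - <<'E'
from h import *
z=np.load('w2.npz');c={k:z[k] for k in z.files};f=c['frame']
def proj(p):
    E=np.linalg.inv(c['hand_eye']);q=E[:3,:3]@np.array(p)+E[:3,3]
    t=np.arctan2(np.hypot(q[0],q[1]),q[2]);a=np.arctan2(q[1],q[0]);return np.round([c['cx']+c['fx']*t*np.cos(a),c['cy']+c['fx']*t*np.sin(a)],1)
for p in[(-.02,0,-.0252),(.02,0,-.0252),(0,.02,-.0252),(0,-.02,-.0252),(0,0,-.0252)]:print(p,proj(p))
print(f[285:340:2,318].max(1));print(f[225:275:2,318].max(1));print(f[290,262:372:2].max(1))
cv2.imwrite('pics/w2c.png',cv2.resize(f[195:345,240:400],None,fx=4,fy=4))
E
```

```text
(-0.02, 0, -0.0252) [313.5 320.8]
(0.02, 0, -0.0252) [313.1 246.8]
(0, 0.02, -0.0252) [357.7 286.2]
(0, -0.02, -0.0252) [269.1 286. ]
(0, 0, -0.0252) [313.3 286.7]
[ 42  39  39  35  30  34  33  31  32  34  36  42  42  41  42  37  39  39
  31 198 186 197 198 189 189 194 183 184]
[113 110 114 175 124  30  34  34  26  34  29  26  27  35  40  37  36  40
  44  45  46  45  51  51  49]
[ 99 102  57  53  48  46  44  46  45  44  43  42  44  34  41  41  37  34
  40  36  40  36  40  35  31  32  32  29  34  36  39  40  42  41  34  46
  50  46  40  44  44  45  45  47  48  56  49  50  52  52  48  50  57  55
  90]
```

View pics/w2c.png

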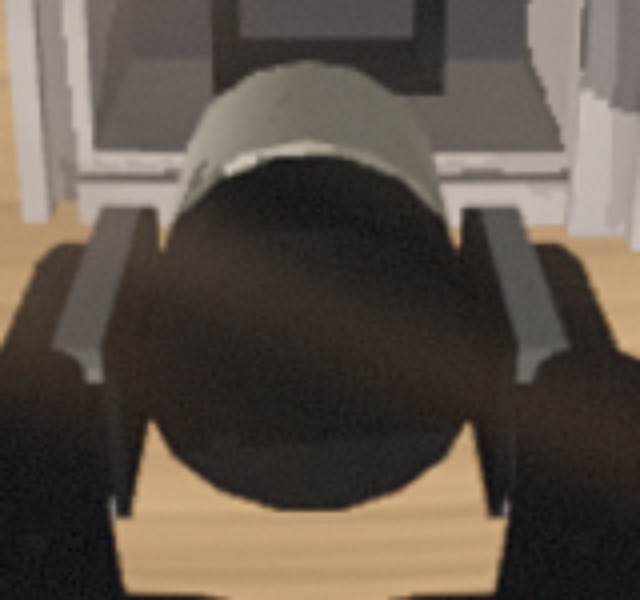

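The held pot is centred at u≈318 and about 1 mm towards −x in the hand, so I take the shaker centre as (0.5595, 0.0148). Next I lower into the pocket at −102.

```bash
python3 - <<'E'
from h import *
plan([.4576,.0187,.085])
E
```

```text
plan [ 0.08  0.26 10.41] [ 0.  0. -0.]
```

```bash
python3 -m handwheel '[[[-1,0.1,0.3,5,0,0,0],[-1,0.1,0.3,10.4,0,0,0],[-1,0.1,0.3,10.4,0,0,0],[-1,0.1,0.3,10.4,0,0,0],[-1,0.1,0.3,10.4,0,0,0]]]'
python3 - <<'E'
from h import *
o=status.get_obs();print(o['eef_pos']);c=camera('wrist');cv2.imwrite('pics/w3.png',cv2.resize(c['frame'][140:390,180:460],None,fx=2.2,fy=2.2))
plan([.4576,.0187,.055])
E
```

```text
time_s: 4.42
eef_pos: [0.4594, 0.0186, 0.0875]
eef_rot: [0.0, 1.0, -0.019, 0.002]
wrist_force: [0.7, -0.7, -0.6]
opening: 0.446
grasp_force: 60.9
[0.45941606 0.01857786 0.08754747]
plan [-0.18  0.01  3.24] [ 0.  -0.2  0. ]
```

View pics/w3.png

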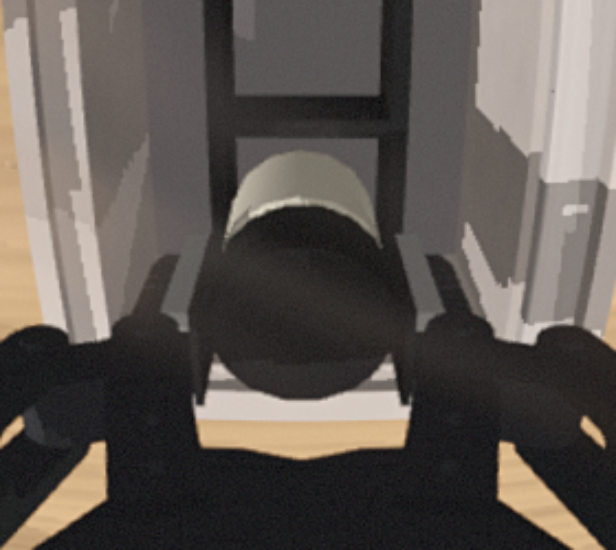

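The view shows the pot bottom (centre u≈303) just above its pocket (centre u≈307), about 1 mm off.

```bash
python3 -m handwheel '[[[-1,-0.15,0.1,1.5,0,0,0],[-1,-0.15,0.1,3.2,0,0,0],[-1,-0.15,0.1,3.2,0,0,0]]]'
```

```text
time_s: 4.85
eef_pos: [0.4557, 0.0184, 0.0524]
eef_rot: [-0.0, 1.0, -0.019, -0.001]
wrist_force: [-0.7, -0.3, -1.1]
opening: 0.448
grasp_force: 63.5
```

```bash
python3 -m handwheel '[[[0.35,0,0,0,0,0,0],[0.35,0,0,0,0,0,0],[0.35,0,0,-4,0,0,0],[0.35,0,0,-10,0,0,0],[1,0,0,-12,0,0,0],[1,0,0,-12,0,0,0]]]'
python3 - <<'E'
from h import *
c=camera('top');P=cloud(c);np.savez('top1.npz',**c)
for u,v in [(364,198),(409,192),(361,240),(405,239)]:
    m=np.zeros((400,640),bool);m[v-16:v+17,u-16:u+17]=1
    m&=(P[...,2]>.05)&(P[...,2]<.066);q=P[m]
    print((u,v),len(q),q.mean(0).round(4))
plan([.453,-.266,.17])
E
```

```text
time_s: 5.6
eef_pos: [0.4576, 0.018, 0.1752]
eef_rot: [0.001, 1.0, -0.019, 0.002]
wrist_force: [0.1, -0.1, 0.1]
opening: 0.997
grasp_force: 0.0
(364, 198) 202 [ 0.5529 -0.1642  0.0584]
(409, 192) 206 [ 0.57   -0.275   0.0585]
(361, 240) 205 [ 0.4481 -0.1583  0.0582]
(405, 239) 209 [ 0.4529 -0.2661  0.0585]
plan [ 0.74 28.42  0.36] [ 0.  -0.1  0. ]
```

```bash
python3 -m handwheel '[[[1,0.75,28.4,0,0,0,0],[1,0.75,28.4,0,0,0,0],[1,0.75,28.4,0,0,0,0],[1,0.75,28.4,0,0,0,0],[1,0.75,28.4,0,0,0,0],[1,0.75,28.4,0,0,0,0],[1,0.75,28.4,5,0,0,0],[1,0.75,28.4,10,0,0,0],[1,0.75,28.4,14.3,0,0,0],[1,0.75,28.4,14.3,0,0,0]]]'
python3 -m handwheel '[[[-1,0,0,0,0,0,0],[-1,0,0,0,0,0,0],[-1,0,0,0,0,0,0],[-1,0,0,0,0,0,0],[-1,0,0,0,0,0,0]]]'
```

```text
time_s: 6.9
eef_pos: [0.4496, -0.2615, 0.0259]
eef_rot: [-0.004, 1.0, -0.019, -0.004]
wrist_force: [-0.6, 0.5, -0.3]
opening: 1.005
grasp_force: 0.0
time_s: 7.52
eef_pos: [0.4542, -0.2668, 0.0325]
eef_rot: [0.001, 1.0, -0.019, 0.001]
wrist_force: [-0.5, 0.6, 7.1]
opening: 0.446
grasp_force: 59.7
```

```bash
python3 -m handwheel '[[[-1,0,0,-6,0,0,0],[-1,0,0,-12,0,0,0],[-1,1,-6,-15,0,0,0],[-1,4.35,-28.5,-15,0,0,0],[-1,4.35,-28.5,-15,0,0,0],[-1,4.35,-28.5,-15,0,0,0],[-1,4.35,-28.5,-15,0,0,0],[-1,4.35,-28.5,-15,0,0,0],[-1,4.35,-28.5,-15,0,0,0],[-1,4.35,-28.5,-15,0,0,0]]]'
python3 - <<'E'
from h import *
o=status.get_obs();print(o['eef_pos'],o['dq'].round(2))
plan([.5086,.016,.085]);plan([.5086,.016,.055])
E
```

```text
time_s: 8.78
eef_pos: [0.5073, 0.0161, 0.1806]
eef_rot: [0.0, 1.0, -0.02, 0.0]
wrist_force: [0.4, -0.4, -1.4]
opening: 0.449
grasp_force: 60.9
[0.50730485 0.0161381  0.1805725 ] [-0.01  0.    0.    0.   -0.    0.  ]
plan [0.13 0.01 9.56] [ 0.  -0.  -0.1]
plan [ 0.12  0.   12.56] [ 0.  -0.  -0.1]
```

```bash
python3 -m handwheel '[[[-1,0.1,0,5,0,0,0],[-1,0.1,0,8.5,0,0,0],[-1,0.1,0,9.5,0,0,0],[-1,0.1,0,9.5,0,0,0],[-1,0.1,0,11,0,0,0],[-1,0.1,0,12.5,0,0,0],[-1,0.1,0,12.5,0,0,0]]]'
```

```text
time_s: 9.65
eef_pos: [0.5074, 0.0175, 0.054]
eef_rot: [-0.0, 1.0, -0.019, -0.001]
wrist_force: [0.3, -0.3, -0.6]
opening: 0.45
grasp_force: 60.9
```

```bash
python3 -m handwheel '[[[0.35,0,0,0,0,0,0],[0.35,0,0,0,0,0,0],[0.35,0,0,-4,0,0,0],[0.35,0,0,-10,0,0,0],[1,0,0,-12,0,0,0],[1,0,0,-12,0,0,0]]]'
python3 - <<'E'
from h import *
c=camera('top');P=cloud(c)
for u,v in [(364,198),(409,192),(361,240)]:
    m=np.zeros((400,640),bool);m[v-16:v+17,u-16:u+17]=1
    m&=(P[...,2]>.05)&(P[...,2]<.066);q=P[m]
    print((u,v),len(q),q.mean(0).round(4))
plan([.4486,-.1583,.17]);plan([.4486,-.1583,.033])
E
```

```text
time_s: 10.4
eef_pos: [0.5099, 0.0171, 0.1777]
eef_rot: [0.0, 1.0, -0.019, 0.003]
wrist_force: [-0.6, -0.2, -0.6]
opening: 0.999
grasp_force: 0.0
(364, 198) 201 [ 0.5529 -0.1641  0.0584]
(409, 192) 205 [ 0.5701 -0.2749  0.0581]
(361, 240) 204 [ 0.448  -0.1583  0.0586]
plan [-5.33 17.77  0.58] [ 0.  -0.1  0. ]
plan [-5.36 17.77 14.28] [ 0.  -0.1  0. ]
```

```bash
python3 -m handwheel '[[[1,-5.3,17.8,0,0,0,0],[1,-5.3,17.8,0,0,0,0],[1,-5.3,17.8,0,0,0,0],[1,-5.3,17.8,0,0,0,0],[1,-5.3,17.8,0,0,0,0],[1,-5.3,17.8,5,0,0,0],[1,-5.3,17.8,10,0,0,0],[1,-5.3,17.8,14.2,0,0,0],[1,-5.3,17.8,14.2,0,0,0],[1,-5.3,17.8,14.2,0,0,0]]]'
python3 -m handwheel '[[[-1,0,0,0,0,0,0],[-1,0,0,0,0,0,0],[-1,0,0,0,0,0,0],[-1,0,0,0,0,0,0],[-1,0,0,0,0,0,0]]]'
```

```text
time_s: 11.7
eef_pos: [0.4495, -0.1579, 0.0343]
eef_rot: [0.0, 1.0, -0.018, 0.0]
wrist_force: [0.6, -0.6, 0.7]
opening: 0.997
grasp_force: 0.0
time_s: 12.32
eef_pos: [0.4494, -0.1591, 0.0347]
eef_rot: [0.0, 1.0, -0.019, 0.001]
wrist_force: [-1.7, 1.9, 7.9]
opening: 0.45
grasp_force: 59.5
```

```bash
python3 -m handwheel '[[[-1,0,0,-6,0,0,0],[-1,0,0,-12,0,0,0],[-1,0.5,-2,-14.5,0,0,0],[-1,10.3,-17.7,-14.5,0,0,0],[-1,10.3,-17.7,-14.5,0,0,0],[-1,10.3,-17.7,-14.5,0,0,0],[-1,10.3,-17.7,-14.5,0,0,0],[-1,10.3,-17.7,-14.5,0,0,0],[-1,10.3,-17.7,-14.5,0,0,0]]]'
python3 - <<'E'
from h import *
o=status.get_obs();print(o['eef_pos'])
plan([.5595,.0142,.056])
E
```

```text
time_s: 13.45
eef_pos: [0.5577, 0.0134, 0.1783]
eef_rot: [0.0, 1.0, -0.02, -0.0]
wrist_force: [0.1, 0.6, -1.1]
opening: 0.448
grasp_force: 60.9
[0.55765217 0.01335443 0.17825975]
plan [ 0.19 -0.09 12.23] [ 0.   0.  -0.1]
```

```bash
python3 -m handwheel '[[[-1,0.15,-0.1,5,0,0,0],[-1,0.15,-0.1,8.2,0,0,0],[-1,0.15,-0.1,9.2,0,0,0],[-1,0.15,-0.1,9.2,0,0,0],[-1,0.15,-0.1,10.8,0,0,0],[-1,0.15,-0.1,12.2,0,0,0],[-1,0.15,-0.1,12.2,0,0,0]]]'
```

```text
time_s: 14.32
eef_pos: [0.5594, 0.0154, 0.0555]
eef_rot: [-0.0, 1.0, -0.019, -0.001]
wrist_force: [0.4, 0.2, -2.1]
opening: 0.448
grasp_force: 60.9
```

```bash
python3 -m handwheel '[[[0.35,0,0,0,0,0,0],[0.35,0,0,0,0,0,0],[0.35,0,0,-4,0,0,0],[0.35,0,0,-10,0,0,0],[1,0,0,-12,0,0,0],[1,0,0,-12,0,0,0]]]'
python3 - <<'E'
from h import *
c=camera('top');P=cloud(c);cv2.imwrite('pics/t2.png',c['frame'])
for u,v in [(364,198),(409,192)]:
    m=np.zeros((400,640),bool);m[v-16:v+17,u-16:u+17]=1
    m&=(P[...,2]>.05)&(P[...,2]<.066);q=P[m]
    print((u,v),len(q),q.mean(0).round(4))
plan([.5537,-.1645,.17]);plan([.5537,-.1645,.033])
E
```

```text
time_s: 15.08
eef_pos: [0.5612, 0.0151, 0.1787]
eef_rot: [0.0, 1.0, -0.019, 0.002]
wrist_force: [-0.3, 0.9, 0.2]
opening: 0.998
grasp_force: 0.0
(364, 198) 202 [ 0.5529 -0.1643  0.0582]
(409, 192) 207 [ 0.5701 -0.2748  0.0585]
plan [ 0.06 17.99  0.67] [ 0.  -0.1  0. ]
plan [ 0.04 17.99 14.37] [ 0.  -0.1  0. ]
```

```bash
python3 -m handwheel '[[[1,0,18,0,0,0,0],[1,0,18,0,0,0,0],[1,0,18,0,0,0,0],[1,0,18,0,0,0,0],[1,0,18,0,0,0,0],[1,0,18,5,0,0,0],[1,0,18,10,0,0,0],[1,0,18,14.3,0,0,0],[1,0,18,14.3,0,0,0],[1,0,18,14.3,0,0,0]]]'
python3 -m handwheel '[[[-1,0,0,0,0,0,0],[-1,0,0,0,0,0,0],[-1,0,0,0,0,0,0],[-1,0,0,0,0,0,0],[-1,0,0,0,0,0,0]]]'
```

```text
time_s: 16.38
eef_pos: [0.5538, -0.1639, 0.0345]
eef_rot: [0.0, 1.0, -0.018, 0.001]
wrist_force: [0.2, 0.7, 1.2]
opening: 1.002
grasp_force: 0.0
time_s: 17.0
eef_pos: [0.5538, -0.1649, 0.0348]
eef_rot: [0.0, 1.0, -0.019, 0.001]
wrist_force: [-1.2, 1.9, 5.9]
opening: 0.449
grasp_force: 59.7
```

```bash
python3 -m handwheel '[[[-1,0,0,-6,0,0,0],[-1,0,0,-12,0,0,0],[-1,0.5,-2,-14.5,0,0,0],[-1,5,-17.9,-14.5,0,0,0],[-1,5,-17.9,-14.5,0,0,0],[-1,5,-17.9,-14.5,0,0,0],[-1,5,-17.9,-14.5,0,0,0],[-1,5,-17.9,-14.5,0,0,0],[-1,5,-17.9,-14.5,0,0,0]]]'
python3 - <<'E'
from h import *
o=status.get_obs();print(o['eef_pos'])
plan([.6105,.0122,.056])
E
```

```text
time_s: 18.12
eef_pos: [0.6094, 0.0111, 0.1783]
eef_rot: [0.0, 1.0, -0.02, -0.0]
wrist_force: [-0.3, 0.8, -0.7]
opening: 0.446
grasp_force: 60.9
[0.6094241  0.01112182 0.17828485]
plan [ 0.11 -0.11 12.23] [ 0.   0.  -0.1]
```

```bash
python3 -m handwheel '[[[-1,0.1,-0.1,5,0,0,0],[-1,0.1,-0.1,8.2,0,0,0],[-1,0.1,-0.1,9.2,0,0,0],[-1,0.1,-0.1,9.2,0,0,0],[-1,0.1,-0.1,10.8,0,0,0],[-1,0.1,-0.1,12.2,0,0,0],[-1,0.1,-0.1,12.2,0,0,0]]]'
```

```text
time_s: 19.0
eef_pos: [0.6102, 0.0136, 0.0553]
eef_rot: [-0.0, 1.0, -0.019, -0.001]
wrist_force: [-0.3, -1.0, -0.6]
opening: 0.449
grasp_force: 62.1
```

```bash
python3 -m handwheel '[[[0.35,0,0,0,0,0,0],[0.35,0,0,0,0,0,0],[0.35,0,0,-4,0,0,0],[0.35,0,0,-10,0,0,0],[1,0,0,-12,0,0,0],[1,0,0,-12,0,0,0]]]'
python3 - <<'E'
from h import *
c=camera('top');P=cloud(c)
for u,v in [(409,192)]:
    m=np.zeros((400,640),bool);m[v-16:v+17,u-16:u+17]=1
    m&=(P[...,2]>.05)&(P[...,2]<.066);q=P[m]
    print((u,v),len(q),q.mean(0).round(4))
print(status.get_obs()['q'].round(2))
plan([.5708,-.275,.18],-82.2)
E
```

```text
time_s: 19.75
eef_pos: [0.612, 0.0132, 0.1784]
eef_rot: [0.0, 1.0, -0.019, 0.002]
wrist_force: [-0.6, -0.3, 0.2]
opening: 1.001
grasp_force: 0.0
(409, 192) 212 [ 0.5701 -0.2745  0.0582]
[-0.17  0.31  1.56 -0.    1.27  1.44]
plan [-2.88 28.97 -0.39] [-0. -0. 80.]
```

```bash
python3 -m handwheel '[[[1,-2.9,29,0,0,0,80],[1,-2.9,29,0,0,0,80],[1,-2.9,29,0,0,0,80],[1,-2.9,29,0,0,0,80],[1,-2.9,29,0,0,0,80],[1,-2.9,29,0,0,0,80],[1,-2.9,29,0,0,0,80],[1,-2.9,29,0,0,0,80],[1,-2.9,29,0,0,0,80],[1,-2.9,29,0,0,0,80]]]'
python3 - <<'E'
from h import *
print(status.get_obs()['eef_pos'])
plan([.5708,-.275,.033],-82.2)
E
```

```text
time_s: 21.05
eef_pos: [0.5701, -0.2748, 0.1746]
eef_rot: [0.0, 0.754, -0.657, -0.001]
wrist_force: [-0.2, 0.5, 0.3]
opening: 1.003
grasp_force: 0.0
[ 0.57005889 -0.27477358  0.17464988]
plan [ 0.06 -0.1  14.16] [0.1 0.1 0.1]
```

```bash
python3 -m handwheel '[[[1,0,0,5,0,0,0],[1,0,0,10,0,0,0],[1,0,0,14.1,0,0,0],[1,0,0,14.1,0,0,0],[1,0,0,14.1,0,0,0],[-1,0,0,14.1,0,0,0],[-1,0,0,14.1,0,0,0],[-1,0,0,14.1,0,0,0],[-1,0,0,14.1,0,0,0],[-1,0,0,14.1,0,0,0]]]'
python3 -m handwheel '[[[-1,0,0,-6,0,0,0],[-1,0,0,-12,0,0,0],[-1,0,0,-14.5,0,0,0],[-1,0,0,-14.5,0,0,0]]]'
python3 - <<'E'
from h import *
print(status.get_obs()['eef_pos'])
plan([.6615,.0103,.18],-2.2)
E
```

```text
time_s: 22.3
eef_pos: [0.5714, -0.2759, 0.037]
eef_rot: [-0.0, 0.754, -0.657, 0.001]
wrist_force: [-1.2, 1.3, 6.3]
opening: 0.448
grasp_force: 59.8
time_s: 22.8
eef_pos: [0.5721, -0.2762, 0.1835]
eef_rot: [-0.0, 0.754, -0.657, 0.003]
wrist_force: [-0.2, 0.3, -2.2]
opening: 0.445
grasp_force: 60.7
[ 0.57209434 -0.27624934  0.1834532 ]
plan [-27.17 -12.76   0.29] [ -0.   -0.4 -80. ]
```

```bash
python3 -m handwheel '[[[-1,-27.2,-12.8,0,0,0,-80],[-1,-27.2,-12.8,0,0,0,-80],[-1,-27.2,-12.8,0,0,0,-80],[-1,-27.2,-12.8,0,0,0,-80],[-1,-27.2,-12.8,0,0,0,-80],[-1,-27.2,-12.8,0,0,0,-80],[-1,-27.2,-12.8,0,0,0,-80],[-1,-27.2,-12.8,0,0,0,-80],[-1,-27.2,-12.8,0,0,0,-80],[-1,-27.2,-12.8,0,0,0,-80]]]'
python3 - <<'E'
from h import *
print(status.get_obs()['eef_pos'])
plan([.6615,.0103,.058])
E
```

```text
time_s: 24.05
eef_pos: [0.6598, 0.0116, 0.1788]
eef_rot: [-0.0, 1.0, -0.02, -0.001]
wrist_force: [-0.2, -0.0, -1.1]
opening: 0.445
grasp_force: 60.7
[0.6598075  0.01159465 0.17884198]
plan [ 0.2   0.13 12.08] [-0.   0.1 -0.1]
```

```bash
python3 -m handwheel '[[[-1,0.15,0.1,5,0,0,0],[-1,0.15,0.1,8.1,0,0,0],[-1,0.15,0.1,9.1,0,0,0],[-1,0.15,0.1,9.1,0,0,0],[-1,0.15,0.1,10.6,0,0,0],[-1,0.15,0.1,12.1,0,0,0],[-1,0.15,0.1,12.1,0,0,0]]]'
```

```text
time_s: 24.92
eef_pos: [0.6613, 0.0106, 0.0581]
eef_rot: [-0.0, 1.0, -0.019, -0.001]
wrist_force: [0.7, 0.4, -1.1]
opening: 0.448
grasp_force: 60.7
```

```bash
python3 -m handwheel '[[[0.35,0,0,0,0,0,0],[0.35,0,0,0,0,0,0],[0.35,0,0,-4,0,0,0],[0.35,0,0,-10,0,0,0],[0.35,0,0,-12,0,0,0],[0.35,0,0,-12,0,0,0]]]'
python3 - <<'E'
from h import *
plan([.4246,.3287,.17],0.5)
E
```

```text
time_s: 25.68
eef_pos: [0.6632, 0.0104, 0.1816]
eef_rot: [0.0, 1.0, -0.019, 0.002]
wrist_force: [-0.6, -0.1, -0.4]
opening: 0.677
grasp_force: 0.0
plan [-25.06 -30.9    1.04] [ 0.  -0.3 -2.7]
```

```bash
python3 -m handwheel '[[[0.35,-25,-31,0,0,0,-2.7],[0.35,-25,-31,0,0,0,-2.7],[0.35,-25,-31,0,0,0,-2.7],[0.35,-25,-31,0,0,0,-2.7],[0.35,-25,-31,0,0,0,-2.7],[0.35,-25,-31,0,0,0,-2.7],[0.35,-25,-31,0,0,0,-2.7],[0.35,-25,-31,0,0,0,-2.7],[0.35,-25,-31,0,0,0,-2.7],[0.35,-25,-31,0,0,0,-2.7]]]'
python3 - <<'E'
from h import *
o=status.get_obs();c=camera('wrist');cv2.imwrite('pics/w4.png',c['frame']);print(o['eef_pos'])
np.savez('w4.npz',o=o['eef_pos'],q=o['eef_rot'],**c)
c=camera('top');np.savez('top4.npz',**c);P=cloud(c)
m=np.zeros((400,640),bool);m[130:260,266:330]=1
q=P[m&(P[...,2]>.068)&(P[...,2]<.083)&(c['frame'].max(2)<75)]
x=((q[:,0]-.5595)*.9993-(q[:,1]-.0148)*.0384)*1000;y=((q[:,1]-.0148)*.9993+(q[:,0]-.5595)*.0384)*1000
for k in(-102,-51,0,51,102):
    s=(abs(x-k)<24)&(abs(y)<24);print(k,s.sum(),x[s].mean().round(1),y[s].mean().round(1),np.median(q[s,2]).round(4),q[s,2].std().round(4))
E
```

```text
time_s: 26.92
eef_pos: [0.4245, 0.3288, 0.1786]
eef_rot: [0.0, 1.0, 0.004, -0.0]
wrist_force: [1.2, -0.2, -0.5]
opening: 0.676
grasp_force: 0.0
[0.42451233 0.32876043 0.17863718]
-102 206 -103.7 -0.8 0.0782 0.0022
-51 207 -54.3 -0.1 0.0784 0.0022
0 200 -2.4 0.1 0.0782 0.0025
51 196 50.2 -1.3 0.0782 0.0023
102 205 100.7 -1.7 0.0789 0.0027
```

View pics/w4.png

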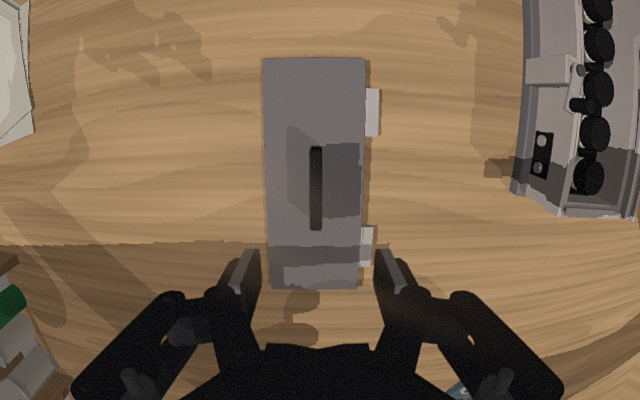

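All five pots are seated, with their tops at 78 mm in every pocket. The wrist view shows the cover's bar upright at (316,188), well aligned with the tool, with the tabs on the right at (371,112) and (366,246).

```bash
python3 - <<'E'
from h import *
z=np.load('w4.npz');c={k:z[k] for k in z.files};o=dict(eef_pos=z['o'],eef_rot=z['q']);f=c['frame']
m=np.zeros((400,640),np.uint8);m[130:245,300:332]=(f.max(2)<48)[130:245,300:332]
n,l,s,ce=cv2.connectedComponentsWithStats(m);i=1+s[1:,4].argmax();print(s[i],ce[i])
k=np.argwhere(l==i)
for v in(k[:,0].min(),k[:,0].max()):
    us=k[(abs(k[:,0]-v)<12)][:,1];print(v,us.min(),us.max(),wray(c,o,[(us.mean(),v)],.039).round(4))
t=dict(np.load('top4.npz'));P=cloud(t);b=np.zeros((400,640),bool);b[190:302,140:204]=1
q=P[b&(P[...,2]>.033)&(P[...,2]<.05)];print(len(q),q.mean(0) if len(q) else '')
plan([.4248,.3287,.05],0.5)
E
```

```text
[310 146  12  43 422] [315.87914692 163.99526066]
146 310 321 [[0.4665 0.3287 0.039 ]]
188 311 321 [[0.4267 0.3267 0.039 ]]
137 [0.42371727 0.32760821 0.03842748]
plan [ 0.02  0.02 12.9 ] [ 0.   0.  -0.1]
```

```bash
python3 -m handwheel '[[[0.2,0.1,0,6,0,0,0],[0.2,0.1,0,11,0,0,0],[0.2,0.1,0,15,0,0,0],[0.2,0.1,0,16.6,0,0,0],[0.2,0.1,0,16.6,0,0,0],[0.2,0.1,0,16.6,0,0,0],[0.2,0.1,0,16.6,0,0,0]]]'
python3 -m handwheel '[[[-1,0,0,0,0,0,0],[-1,0,0,0,0,0,0],[-1,0,0,0,0,0,0],[-1,0,0,0,0,0,0],[-1,0,0,0,0,0,0],[-1,0,0,0,0,0,0],[-1,0,0,0,0,0,0]]]'
```

```text
time_s: 27.9
eef_pos: [0.4264, 0.3305, 0.0151]
eef_rot: [-0.001, 1.0, 0.005, 0.002]
wrist_force: [-0.5, -0.5, -0.2]
opening: 0.601
grasp_force: 0.0
time_s: 28.78
eef_pos: [0.4253, 0.3301, 0.0139]
eef_rot: [-0.0, 1.0, 0.005, 0.0]
wrist_force: [-0.9, -0.3, 6.0]
opening: 0.131
grasp_force: 60.5
```

```bash
cat >> h.py <<'E'
C=np.array([.5587,.0143]);YAW=-2.2;W=13.9
def S(ty,tz,th,sx=0,o=None):
    """plan so that tab tip's lower corner is at shaker (ty,tz) mm with tilt th deg"""
    a=np.radians(th);b=np.radians(YAW);X=np.array([np.cos(b),np.sin(b)]);Y=np.array([-X[1],X[0]])
    y=ty+64*np.cos(a)-W*np.sin(a);z=tz+64*np.sin(a)+W*np.cos(a)
    p=C+sx/1e3*X+y/1e3*Y
    return plan([*p,z/1e3],YAW,R.from_rotvec(a*np.array([*X,0])),o)
def where(o=None):
    """tab tip's shaker coordinates from measured pose"""
    o=o or status.get_obs();b=np.radians(YAW);X=np.array([np.cos(b),np.sin(b)]);Y=np.array([-X[1],X[0]])
    r=rot(o['eef_rot'])*R.from_euler('x',180,degrees=True);r=R.from_euler('z',-YAW,degrees=True)*r
    e=r.as_euler('xyz',degrees=True);d=o['eef_pos'][:2]-C;a=np.radians(e[0])
    print('tip sx %.1f y %.1f z %.1f'%(d@X*1e3,d@Y*1e3-64*np.cos(a)+W*np.sin(a),o['eef_pos'][2]*1e3-64*np.sin(a)-W*np.cos(a)),'rot',e.round(1),'F',o['wrist_force'].round(1),'T',o['torque'].round(2),'grip',round(o['opening'],3))
E
python3 -m handwheel '[[[-1,0,0,-2,0,0,0],[-1,0,0,-5,0,0,0],[-1,0,0,-10,0,0,0],[-1,0,0,-15,0,0,0],[-1,0,0,-19,0,0,0],[-1,0,0,-19,0,0,0],[-1,0,0,-19,0,0,0]]]'
python3 - <<'E'
from h import *
o=status.get_obs();c=camera('wrist');cv2.imwrite('pics/w5.png',c['frame']);where()
S(-45,150,18)
E
```

```text
time_s: 29.65
eef_pos: [0.4239, 0.3293, 0.2014]
eef_rot: [0.001, 1.0, 0.004, -0.001]
wrist_force: [-0.8, -0.6, -3.8]
opening: 0.128
grasp_force: 59.3
tip sx -147.1 y 245.4 z 187.0 rot [-0.1  0.2  2.7] F [-0.6 -0.6 -3.5] T [-0.01  0.04 -0.  ] grip 0.127
plan [13.3  30.44  1.78] [18.1  0.6  2.7]
```

View pics/w5.png

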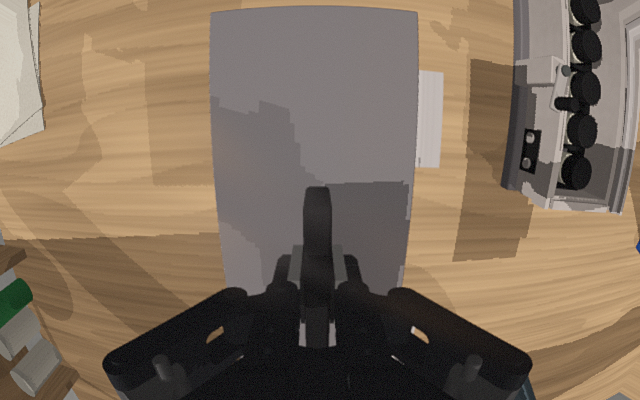

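The cover hangs level in the grip, with its tab visible at (430,118). Next I tilt it and carry it over the shaker.

```bash
python3 -m handwheel '[[[-1,2,5,0,18,0.6,2.7],[-1,13.3,30.4,0,18,0.6,2.7],[-1,13.3,30.4,0,18,0.6,2.7],[-1,13.3,30.4,0,18,0.6,2.7],[-1,13.3,30.4,0,18,0.6,2.7],[-1,13.3,30.4,0,18,0.6,2.7],[-1,13.3,30.4,0,18,0.6,2.7],[-1,13.3,30.4,0,18,0.6,2.7],[-1,13.3,30.4,0,18,0.6,2.7]]]'
python3 - <<'E'
from h import *
where();S(-45,115,18)
c=camera('scene');cv2.imwrite('pics/s5.png',cv2.resize(c['frame'][120:330,220:500],None,fx=2.6,fy=2.6))
E
```

```text
time_s: 30.82
eef_pos: [0.5598, 0.0283, 0.2025]
eef_rot: [-0.157, 0.987, -0.018, 0.004]
wrist_force: [0.2, 0.3, -2.5]
opening: 0.13
grasp_force: 60.0
tip sx 0.6 y -42.5 z 169.5 rot [18.  -0.1  0. ] F [ 0.2  0.3 -2.5] T [-0.26  0.04 -0.08] grip 0.13
plan [-0.06  1.92  5.11] [-0.  -0.1  0.1]
```

View pics/s5.png

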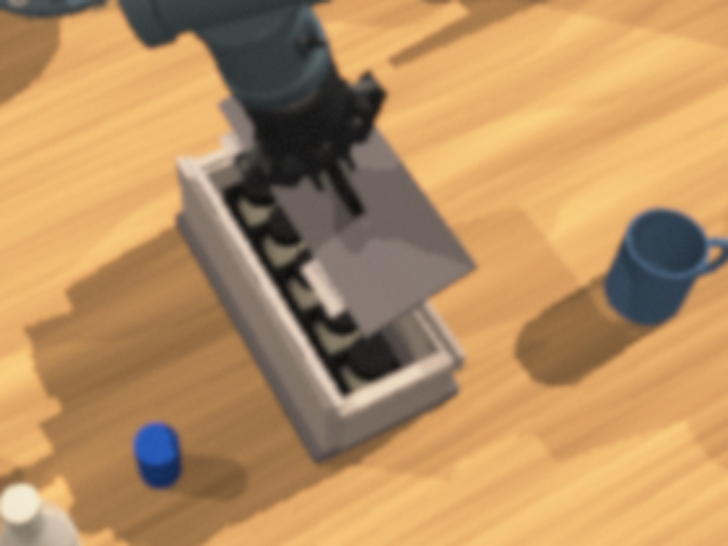

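The scene view shows the cover tilted above the open box, tabs on the rail side at about (323,287) in the crop.

```bash
python3 -m handwheel '[[[-1,0,1,3,0,0,0],[-1,0,1.9,5,0,0,0],[-1,0,1.9,5,0,0,0],[-1,0,1.9,5,0,0,0]]]'
python3 - <<'E'
from h import *
where();S(-45,104,18)
c=camera('scene');np.savez('s6.npz',**c);cv2.imwrite('pics/s6.png',cv2.resize(c['frame'][150:310,270:420],None,fx=3.7,fy=3.7,interpolation=cv2.INTER_CUBIC))
E
```

```text
time_s: 31.38
eef_pos: [0.5613, 0.0248, 0.1509]
eef_rot: [-0.156, 0.988, -0.019, 0.005]
wrist_force: [0.5, 0.9, -2.6]
opening: 0.127
grasp_force: 59.9
tip sx 2.1 y -46.0 z 117.9 rot [18.  -0.2  0. ] F [ 0.5  0.9 -2.6] T [-0.31  0.03 -0.01] grip 0.127
plan [-0.22  0.34  1.35] [ 0.  -0.2  0.1]
```

View pics/s6.png

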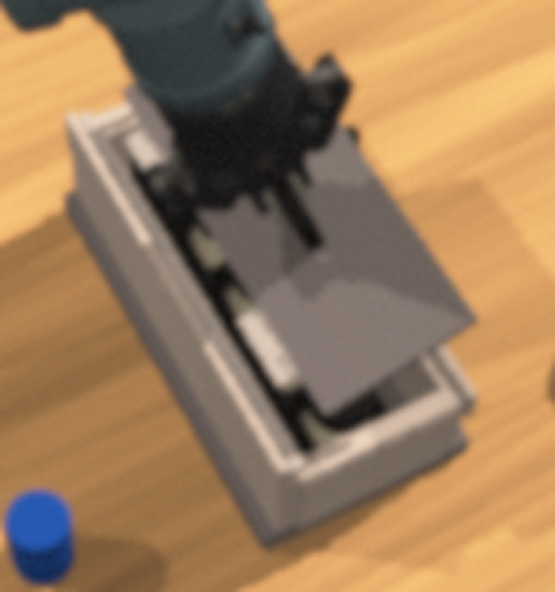

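The crop shows both tabs, at (150,150) and (268,350), still above and inside the rail. I'll compare the tab tip with the rail in one cloud.

```bash
python3 - <<'E'
from h import *
c=dict(np.load('s6.npz'));P=cloud(c);f=c['frame'].astype(int)
b=np.radians(YAW);X=np.array([np.cos(b),np.sin(b)]);Y=np.array([-X[1],X[0]])
d=P[...,:2]-C;sx=d@X*1e3;sy=d@Y*1e3;z=P[...,2]*1e3
for x0 in(60,75,90):
    m=(abs(sx-x0)<5)&(sy<-10)&(sy>-85)&(z>70)
    k=np.argsort(sy[m]);print(x0,[(int(round(a)),int(round(h)),int(w)) for a,h,w in zip(sy[m][k],z[m][k],f.max(2)[m][k])])
m=(z>98)&(z<106)&(sy<-40)&(sy>-80)&(abs(sx)<140);print('rail',m.sum(),np.percentile(sy[m],[2,10,50,90,98]).round(1),np.median(z[m]).round(1))
# cover end +x edge
m=(z>110)&(z<165)&(sy>-40)&(sy<70)&(f.max(2)<140)&(sx>100);print('cover +x end',np.percentile(sx[m],[90,97,99]).round(1))
m=(z>80)&(z<93)&(abs(sy)<60)&(sx>120)&(sx<155);print('end wall',np.percentile(sx[m],[2,20,50,80,98]).round(1))
E
```

```text
60 [(-75, 465, 60), (-73, 469, 62), (-73, 456, 56), (-72, 466, 62), (-72, 484, 64), (-72, 485, 67), (-71, 470, 62), (-71, 472, 64), (-71, 482, 66), (-71, 458, 56), (-71, 484, 68), (-70, 479, 64), (-70, 485, 71), (-70, 476, 63), (-70, 475, 61), (-70, 476, 65), (-70, 466, 59), (-70, 478, 65), (-70, 471, 60), (-69, 460, 59), (-69, 462, 60), (-69, 482, 70), (-69, 479, 66), (-69, 457, 58), (-69, 79, 129), (-69, 485, 71), (-69, 87, 129), (-69, 472, 60), (-69, 467, 56), (-69, 87, 128), (-68, 474, 63), (-68, 482, 69), (-68, 486, 74), (-68, 478, 67), (-68, 71, 128), (-68, 105, 151), (-68, 480, 71), (-68, 78, 128), (-68, 87, 129), (-68, 475, 66), (-68, 476, 64), (-68, 93, 130), (-68, 490, 78), (-68, 488, 74), (-68, 468, 59), (-68, 462, 59), (-68, 88, 128), (-68, 95, 132), (-68, 82, 130), (-68, 78, 128), (-68, 108, 169), (-68, 481, 72), (-68, 483, 70), (-68, 104, 154), (-68, 459, 58), (-68, 98, 138), (-67, 457, 56), (-67, 99, 139), (-67, 472, 63), (-67, 485, 73), (-67, 477, 66), (-67, 469, 62), (-67, 94, 133), (-67, 467, 60), (-67, 486, 76), (-67, 453, 57), (-67, 488, 75), (-67, 108, 187), (-67
[... 8559 characters left out ...]
, (-26, 130, 135), (-25, 133, 135), (-25, 131, 135), (-25, 125, 135), (-24, 132, 134), (-24, 133, 133), (-23, 134, 135), (-23, 132, 135), (-22, 135, 136), (-22, 131, 134), (-22, 133, 135), (-21, 132, 134), (-20, 135, 135), (-20, 132, 135), (-20, 135, 135), (-19, 134, 133), (-18, 130, 133), (-18, 134, 133), (-18, 134, 136), (-17, 133, 134), (-16, 133, 134), (-16, 133, 135), (-16, 137, 133), (-15, 131, 134), (-14, 135, 134), (-14, 133, 134), (-13, 133, 134), (-13, 133, 135), (-12, 133, 133), (-12, 136, 135), (-11, 133, 135), (-11, 136, 135), (-11, 134, 133), (-10, 137, 134)]
rail 579 [-68.3 -67.6 -56.6 -51.3 -50.2] 102.3
cover +x end [130.  132.  132.6]
end wall [124.4 136.2 142.2 146.7 148.7]
```

The rail's inner edge measures y≈−50.5 and z≈102, and the tab tip measures (−46, 122). Both match the model within 1 mm, so I go on down and then in.

```bash
python3 - <<'E'
from h import *
where();S(-45.5,95,18);S(-45.5,86.5,18)
E
```

```text
tip sx 2.4 y -46.2 z 118.2 rot [18.  -0.3 -0. ] F [-0.1 -0.  -3.2] T [-0.25 -0.    0.03] grip 0.125
plan [-0.25  0.65  2.23] [ 0.  -0.3  0.1]
plan [-0.26  0.92  3.04] [ 0.  -0.3  0.1]
```

```bash
python3 -m handwheel '[[[-1,-0.2,0.4,1.2,0,0,0],[-1,-0.2,0.6,2.2,0,0,0],[-1,-0.2,0.9,3,0,0,0],[-1,-0.2,0.9,3,0,0,0],[-1,-0.2,0.9,3,0,0,0],[-1,-0.2,0.9,3,0,0,0]]]'
python3 - <<'E'
from h import *
where();S(-45.5,86,18);S(-50,86,18);S(-59.5,86,18)
E
```

```text
time_s: 32.17
eef_pos: [0.5592, 0.0251, 0.1189]
eef_rot: [-0.156, 0.988, -0.019, 0.005]
wrist_force: [-0.1, 0.3, -3.0]
opening: 0.128
grasp_force: 60.1
tip sx 0.1 y -45.7 z 85.9 rot [18.  -0.2 -0. ] F [-0.1  0.3 -3. ] T [-0.38 -0.01 -0.06] grip 0.128
plan [-0.01 -0.03  0.  ] [ 0.  -0.2  0. ]
plan [-0.01  0.4  -0.14] [ 0.  -0.2  0. ]
plan [-0.01  1.31 -0.43] [ 0.  -0.2  0. ]
```

```bash
python3 -m handwheel '[[[-1,0,0.4,-0.14,0,0,0],[-1,0,0.8,-0.27,0,0,0],[-1,0,1.1,-0.36,0,0,0],[-1,0,1.3,-0.43,0,0,0],[-1,0,1.3,-0.43,0,0,0],[-1,0,1.3,-0.43,0,0,0]]]'
python3 - <<'E'
from h import *
where();S(-60,85,18);S(-60,84.5,14);S(-60,84.5,9);S(-60,84.3,4);S(-60,84,0)
E
```

```text
time_s: 32.92
eef_pos: [0.5584, 0.0116, 0.1186]
eef_rot: [-0.156, 0.987, -0.019, 0.005]
wrist_force: [-0.0, 0.1, -3.1]
opening: 0.129
grasp_force: 60.1
tip sx -0.2 y -59.3 z 85.6 rot [18.  -0.2 -0. ] F [-0.   0.1 -3.1] T [-0.34 -0.03 -0.01] grip 0.129
plan [0.02 0.09 0.04] [-0.  -0.2  0. ]
plan [0.02 0.02 0.54] [-4.  -0.2  0. ]
plan [ 0.02 -0.04  1.1 ] [-9.  -0.2  0. ]
plan [ 0.02 -0.04  1.69] [-14.   -0.2  -0. ]
plan [0.02 0.   2.18] [-18.   -0.2  -0. ]
```

```bash
python3 -m handwheel '[[[-1,0,0,0.4,-3,0,0],[-1,0,0,0.8,-6,0,0],[-1,0,0,1.1,-9,0,0],[-1,0,0,1.4,-11.5,0,0],[-1,0,0,1.7,-14,0,0],[-1,0,0,1.7,-14,0,0],[-1,0,0,1.7,-14,0,0]]]'
python3 - <<'E'
from h import *
where();S(-60,84,0)
E
```

```text
time_s: 33.8
eef_pos: [0.5586, 0.0169, 0.1025]
eef_rot: [-0.035, 0.999, -0.019, 0.002]
wrist_force: [-0.7, 0.1, -2.5]
opening: 0.13
grasp_force: 60.0
tip sx -0.2 y -60.2 z 84.1 rot [ 4.1 -0.2 -0. ] F [-0.7  0.1 -2.5] T [-0.1  -0.01  0.01] grip 0.13
plan [ 0.02 -0.11  0.47] [-4.1 -0.2 -0. ]
```

```bash
python3 -m handwheel '[[[-1,0,-0.1,0.25,-2,0.1,0],[-1,0,-0.1,0.45,-4.1,0.1,0],[-1,0,-0.1,0.45,-4.1,0.1,0],[-1,0,-0.1,0.45,-4.1,0.1,0]]]'
python3 - <<'E'
from h import *
where()
E
```

```text
time_s: 34.3
eef_pos: [0.5587, 0.0179, 0.0981]
eef_rot: [0.0, 1.0, -0.02, 0.002]
wrist_force: [0.2, 0.3, -1.5]
opening: 0.128
grasp_force: 60.1
tip sx -0.1 y -60.4 z 84.3 rot [-0.  -0.3 -0.1] F [ 0.2  0.3 -1.5] T [0.11 0.09 0.01] grip 0.128
```

```bash
python3 -m handwheel '[[[-1,0,-0.1,0.05,0,0.2,0],[-1,0,-0.1,0.1,0,0.2,0],[-1,0,-0.1,0.1,0,0.2,0]]]'
python3 - <<'E'
from h import *
where()
E
```

```text
time_s: 34.67
eef_pos: [0.559, 0.0185, 0.0979]
eef_rot: [0.001, 1.0, -0.02, 0.004]
wrist_force: [-1.7, -3.0, 5.8]
opening: 0.129
grasp_force: 61.2
tip sx 0.1 y -59.8 z 84.1 rot [-0.1 -0.5 -0. ] F [-1.7 -3.   5.8] T [-0.25  0.72  0.12] grip 0.129
```

```bash
python3 -m handwheel '[[[-0.2,0,0,0,0,0,0],[-0.2,0,0,0,0,0,0],[-0.2,0,0,0,0,0,0],[-0.2,0,0,-3,0,0,0],[-0.2,0,0,-8,0,0,0],[-0.2,0,0,-13,0,0,0],[-0.2,0,0,-13,0,0,0],[-0.2,0,0,-13,0,0,0]]]'
python3 - <<'E'
from h import *
o=status.get_obs();w=camera('wrist');cv2.imwrite('pics/w7.png',w['frame']);np.savez('w7.npz',o=o['eef_pos'],q=o['eef_rot'],**w)
c=camera('scene');np.savez('s7.npz',**c);P=cloud(c);f=c['frame'].astype(int)
b=np.radians(YAW);X=np.array([np.cos(b),np.sin(b)]);Y=np.array([-X[1],X[0]])
d=P[...,:2]-C;sx=d@X*1e3;sy=d@Y*1e3;z=P[...,2]*1e3
for x0 in(70,90,110,125):
    for y0 in(-40,-25,20,35,50):
        m=(abs(sx-x0)<6)&(abs(sy-y0)<6)&(z>80)&(z<130);print(x0,y0,m.sum(),np.median(z[m]).round(1),end=' | ')
    print()
E
```

```text
time_s: 35.67
eef_pos: [0.5573, 0.0195, 0.2265]
eef_rot: [0.001, 1.0, -0.019, 0.004]
wrist_force: [-0.1, -0.3, -1.2]
opening: 0.401
grasp_force: 0.0
70 -40 24 90.0 | 70 -25 24 90.5 | 70 20 27 91.1 | 70 35 25 89.9 | 70 50 25 90.8 | 
90 -40 26 89.3 | 90 -25 25 90.8 | 90 20 28 90.7 | 90 35 27 90.5 | 90 50 23 90.9 | 
110 -40 27 90.6 | 110 -25 26 90.4 | 110 20 24 89.9 | 110 35 27 90.6 | 110 50 23 90.7 | 
125 -40 27 89.3 | 125 -25 29 90.1 | 125 20 29 90.0 | 125 35 28 90.7 | 125 50 32 89.7 |
```

View pics/w7.png

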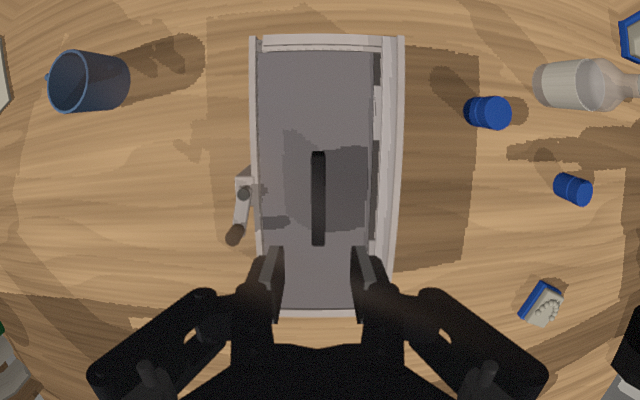

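The cover lies flat: its top reads 90 mm everywhere, which is the rim at 84 plus 6. The wrist view shows the tabs under the rail on the right, the peg at (235,234) and the pivot at (244,192).

```bash
cat >> h.py <<'E'
b_=np.radians(YAW);X_=np.array([np.cos(b_),np.sin(b_)]);Y_=np.array([-X_[1],X_[0]])
def toS(p): d=np.atleast_2d(p)[:,:2]-C;return np.c_[d@X_,d@Y_].round(4)*1e3
def toW(sx,sy): return C+sx/1e3*X_+sy/1e3*Y_
E
python3 - <<'E'
from h import *
z=np.load('w7.npz');c={k:z[k] for k in z.files};o=dict(eef_pos=z['o'],eef_rot=z['q'])
print('wrist',toS(wray(c,o,[(235,234),(244,192)],.122)))
c=camera('top');P=cloud(c);m=np.zeros((400,640),bool);m[180:220,245:272]=1
q=P[m&(P[...,2]>.117)&(P[...,2]<.133)];print('top',len(q),toS(q.mean(0)))
c=dict(np.load('s7.npz'));P=cloud(c);s=toS(P.reshape(-1,3)).reshape(400,640,2)
m=(abs(s[...,0]+33)<22)&(abs(s[...,1]-80)<22)&(P[...,2]>.115)&(P[...,2]<.132);print('scene',m.sum(),s[m].mean(0))
f=np.radians(-8.5);print(toW(-36*np.cos(f),74-36*np.sin(f)))
plan([*toW(-36*np.cos(f),74-36*np.sin(f)),.17]);
E
```

```text
wrist [[-31.   76.3]
 [  7.5  65.1]]
top 29 [[-34.3  79.5]]
scene 38 [-32.23684211  80.22631579]
[0.52616664 0.09492945]
plan [-3.37 -7.42  5.49] [ 0.1 -0.3 -0. ]
```

```bash
python3 -m handwheel '[[[-0.2,-3.3,-7.4,0,0,0,0],[-0.2,-3.3,-7.4,0,0,0,0],[-0.2,-3.3,-7.4,4,0,0,0],[-0.2,-3.3,-7.4,6,0,0,0],[-0.2,-3.3,-7.4,6,0,0,0],[-0.2,-3.3,-7.4,6,0,0,0]]]'
python3 - <<'E'
from h import *
f=np.radians(-9);plan([*toW(-35,79.5),.105]);print(toS(status.get_obs()['eef_pos']))
w=camera('wrist');cv2.imwrite('pics/w8.png',cv2.resize(w['frame'][150:390,180:460],None,fx=2.2,fy=2.2))
E
```

```text
time_s: 36.58
eef_pos: [0.5286, 0.0943, 0.1672]
eef_rot: [0.001, 1.0, -0.02, 0.004]
wrist_force: [0.2, -0.8, 0.8]
opening: 0.397
grasp_force: 0.0
plan [-0.24 -0.09  6.21] [ 0.1 -0.5 -0. ]
[[-33.2  78.7]]
```

View pics/w8.png

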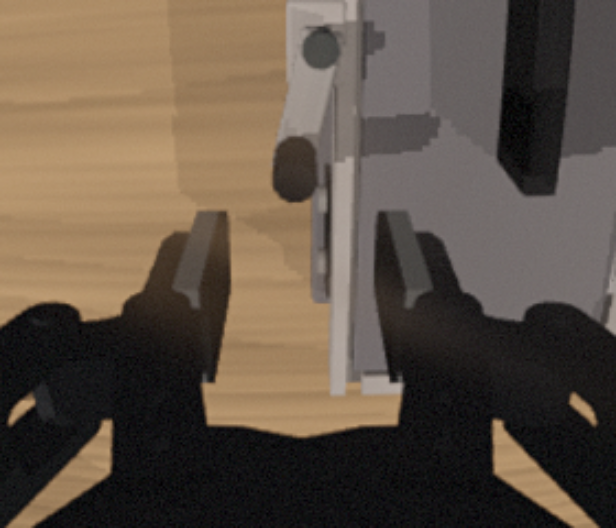

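The peg is at crop (295,165), centred between the fingertips at 230 and 378. I now lower around it.

```bash
python3 -m handwheel '[[[-0.2,-0.2,-0.1,3,0,0.5,0],[-0.2,-0.2,-0.1,5,0,0.5,0],[-0.2,-0.2,-0.1,6.2,0,0.5,0],[-0.2,-0.2,-0.1,6.2,0,0.5,0],[-0.55,-0.2,-0.1,6.2,0,0.5,0],[-0.55,-0.2,-0.1,6.2,0,0.5,0],[-0.55,-0.2,-0.1,6.2,0,0.5,0]]]'
python3 - <<'E'
from h import *
o=status.get_obs();print(toS(o['eef_pos']),o['eef_pos'][2],o['wrist_force'].round(1))
f0=toS(o['eef_pos'])[0]
for d in(0,10,20,30,40,50,60,70,80,90):
    f=np.radians(d);print(d,plan([*toW(-36*np.cos(f),74-36*np.sin(f)),.105],YAW+d)[0][:2].round(1)[:0])
E
```

```text
time_s: 37.5
eef_pos: [0.527, 0.0954, 0.1052]
eef_rot: [0.001, 1.0, -0.019, 0.009]
wrist_force: [-0.2, 0.2, 0.1]
opening: 0.224
grasp_force: 0.0
[[-34.8  79.9]] 0.1052239222282852 [-0.2  0.2  0.1]
plan [-0.12  0.59  0.02] [ 0.1 -1.  -0. ]
0 []
plan [-0.07  1.21  0.02] [  0.2  -1.  -10. ]
10 []
plan [0.1  1.82 0.03] [  0.3  -1.  -20. ]
20 []
plan [0.36 2.39 0.03] [  0.4  -1.  -30. ]
30 []
plan [0.72 2.9  0.04] [  0.4  -1.  -40. ]
40 []
plan [1.17 3.34 0.05] [  0.5  -0.9 -50. ]
50 []
plan [1.68 3.7  0.06] [  0.6  -0.9 -60. ]
60 []
plan [2.25 3.97 0.07] [  0.7  -0.8 -70. ]
70 []
plan [2.86 4.13 0.08] [  0.8  -0.8 -80. ]
80 []
plan [3.48 4.18 0.09] [  0.9  -0.7 -90. ]
90 []
```

```bash
python3 -m handwheel '[[[-0.55,-0.1,0.6,0,0,-1,0],[-0.55,-0.1,1.2,0,0,-1,-10],[-0.55,0.1,1.8,0,0,-1,-20],[-0.55,0.4,2.4,0,0,-1,-30],[-0.55,0.7,2.9,0,0,-1,-40],[-0.55,1.2,3.3,0,0,-1,-50],[-0.55,1.7,3.7,0,0,-1,-60],[-0.55,2.3,4,0,0,-1,-70],[-0.55,2.9,4.1,0,0,-1,-80],[-0.55,3.5,4.2,0,0,-1,-90]]]'
python3 - <<'E'
from h import *
o=status.get_obs();print(toS(o['eef_pos']),o['eef_pos'][2],o['wrist_force'].round(1));plan([*toW(0,38),.105],YAW+90)
E
```

```text
time_s: 38.75
eef_pos: [0.5593, 0.0517, 0.1048]
eef_rot: [0.006, 0.719, 0.695, -0.003]
wrist_force: [-1.1, 1.4, -0.5]
opening: 0.218
grasp_force: 0.6
[[-0.8 37.4]] 0.10479032071887 [-1.1  1.4 -0.5]
plan [ 0.06  0.08 -0.02] [0.2 0.7 0.3]
```

Now I close on the peg to centre it at sx = 0.

```bash
python3 -m handwheel '[[[-0.55,0,0,0,0,0,0],[-1,0,0,0,0,0,0],[-1,0,0,0,0,0,0],[-1,0,0,0,0,0,0],[-1,0,0,0,0,0,0]]]'
python3 - <<'E'
from h import *
o=status.get_obs();print(toS(o['eef_pos']),o['wrist_force'].round(1),o['torque'].round(2))
E
```

```text
time_s: 39.38
eef_pos: [0.5599, 0.0517, 0.1054]
eef_rot: [0.007, 0.721, 0.693, -0.003]
wrist_force: [-1.2, -4.4, 1.4]
opening: 0.135
grasp_force: 58.5
[[-0.3 37.4]] [-1.2 -4.4  1.4] [-0.65  0.29 -0.04]
```

```bash
python3 -m handwheel '[[[-0.3,0,0,0,0,0,0],[-0.3,0,0,0,0,0,0],[-0.3,0,0,0,0,0,0],[-0.3,0,0,-4,0,0,0],[-0.3,0,0,-9,0,0,0],[-0.3,0,0,-14,0,0,0],[-0.3,0,0,-14,0,0,0]]]'
python3 -m handwheel '[[[-0.3,-22,0,0,0,0,0],[-0.3,-22,0,0,0,0,0],[-0.3,-22,0,0,0,0,0],[-0.3,-22,0,0,0,0,0],[-0.3,-22,0,0,0,0,0],[-0.3,-22,0,0,0,0,0]]]'
python3 - <<'E'
from h import *
c=camera('top');P=cloud(c);s=toS(P.reshape(-1,3)).reshape(400,640,2);z=P[...,2]*1e3
cv2.imwrite('pics/t9.png',cv2.resize(c['frame'][110:280,230:350],None,fx=3.4,fy=3.4,interpolation=cv2.INTER_CUBIC))
print('top peg',[ (m.sum(),s[m].mean(0).round(1)) for m in[(abs(s[...,0])<20)&(abs(s[...,1]-38)<16)&(z>115)&(z<133)]])
m=(abs(s[...,0])<20)&(abs(s[...,1]-62)<6)&(z>93)&(z<112);print('arm',m.sum(),s[m].mean(0).round(1))
for x0 in(-110,-70,70,110):print(x0,[np.median(z[(abs(s[...,0]-x0)<8)&(abs(s[...,1]-y0)<6)]).round(1) for y0 in(-35,20,45)])
c=camera('scene');P=cloud(c);s=toS(P.reshape(-1,3)).reshape(400,640,2);z=P[...,2]*1e3
m=(abs(s[...,0])<20)&(abs(s[...,1]-38)<16)&(z>113)&(z<133);print('scene peg',m.sum(),s[m].mean(0).round(1))
m=(abs(s[...,0])<12)&(abs(s[...,1]-74)<8)&(z>93)&(z<112);print('pivot',m.sum(),s[m].mean(0).round(1))
E
```

```text
time_s: 40.25
eef_pos: [0.5621, 0.0539, 0.2506]
eef_rot: [0.01, 0.721, 0.693, 0.001]
wrist_force: [0.9, -1.4, -0.4]
opening: 0.351
grasp_force: 0.0
time_s: 41.0
eef_pos: [0.5502, -0.1651, 0.2471]
eef_rot: [0.006, 0.721, 0.693, -0.003]
wrist_force: [0.2, 0.3, -0.3]
opening: 0.35
grasp_force: 0.0
top peg [(np.int64(27), array([-0.2, 35.7]))]
arm 29 [ 1. 62.]
-110 [np.float64(90.3), np.float64(90.3), np.float64(90.8)]
-70 [np.float64(91.4), np.float64(90.0), np.float64(90.3)]
70 [np.float64(90.5), np.float64(90.5), np.float64(91.5)]
110 [np.float64(90.8), np.float64(90.7), np.float64(91.7)]
scene peg 39 [ 2.7 36.3]
pivot 38 [ 2.3 72.5]
```

View pics/t9.png

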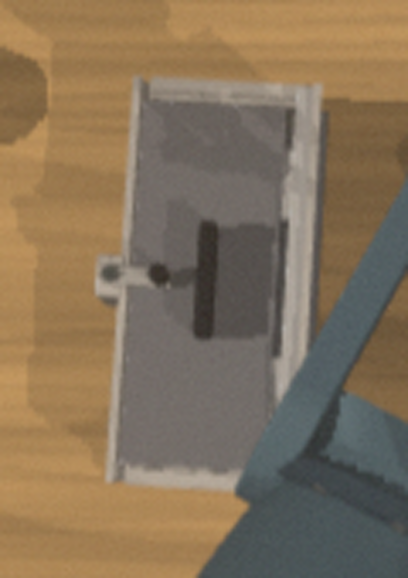

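The top view shows the cover flat in the box and the catch arm pointing straight across its edge. The pivot is at crop (110,272) and the peg at (158,273). The robot is clear, so I hand in.

```bash
python3 -c "
from bench import ctrl
print(ctrl.hand_in())"
```

```text
the job is handed in; nothing more can be done
None
```

I handed the job in at about 41 s: five white pots in their own pockets, the cover flat on the rim with its tabs under the rail, the catch turned straight across the cover's edge, and the bottle, mug and model not touched.

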